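Slide a fob blank along the fence into the drilling jig

TASK

Load the drilling jig with gentle fingertip pushes: push the loose brass key-fob blank that lies on the jig's plate square and flat against the long fence, then, keeping it against the fence, slide it along into the corner pocket under the drill-bushing bridge until it is fully home against the end stop. Then push the bolt fully in behind it so that it cannot back out, and move the robot clear. Do not grip, lift or tip the blank, and leave the blanks and the wax jar on the table beside the jig where they are.

Things in the scene. Friction and masses are not known exactly. Their poses are not given: they have to be found in the camera images.
- jig: fixed drilling jig: aluminium plate 117 x 215 mm, upper face 15 mm above the table. Origin on the table under the plate; x from its front edge (robot side) to the fence, y along the fence towards the corner pocket, z up; jig coordinates below are in this frame, in mm. Plate: x -62 to 55, y -110 to 105. Bare but for the parts listed; in front of it stand only the bolt and the spare blank
- fence (a point): a point on the jig's straight steel fence, at jig x 40, y 0, z 25: top edge of the face the blank goes against. The fence spans x 40 to 55 over the whole length of the plate and stands 10 mm above it (z 15 to 25). Axes parallel to the jig's
- pocket (a point): fixed point at jig x 22, y 57, z 15: where the blank's origin lies when fully home, its long side on the fence and leading end on the end stop (stop face at y 85); its trailing end is then at y 29. A guide opposite the fence (x -13 to 1, y 54 to 85, rounded lead-in, z 15 to 25) makes the pocket 39 mm wide for the 36 mm blank. Axes parallel to the jig's
- bridge (a point): centre of the mouth of the drill bushing on the steel bridge, at jig x 22, y 75, z 33. The bridge roofs the pocket over x -13 to 55, y 61 to 105, z 25 to 30, leaving 10 mm above the plate: the 8 mm blank slides in flat under it and cannot be dropped in
- blank: the blank to load: plain solid-brass rectangular tag 36 x 56 x 8 mm with no hole, about 0.12 kg, lying flat and loose on the jig's plate, clear of the fence (it slides easily), turned up to 0.4 rad from it and 90 to 125 mm short of its place. Origin at the centre of its underside; x across the 36 mm, y along the 56 mm (roughly along the jig's y), z up
- bolt (a joint): travel of the jig's sliding bolt in m along jig +x: 0 drawn back (starts at 0 to 0.004), 0.028 fully in, where its head meets the strap. Steel bar 12 mm wide, 8 mm high (jig y 15 to 27, z 17 to 25), nose at x -12 drawn back, +16 fully in: it passes 2 mm behind a fully home blank and is blocked by one that is not home. Takes about 2 N and stays where it is left
- bolt_head (a point): centre of the robot-side face of the bolt's black upright head, the face to push along jig +x: at jig y 21, z 27.5, x -78 drawn back, -50 fully in; 24 mm wide along y, 22 mm high (z 16.5 to 38.5), 12 mm thick. The strap that carries the bolt stands on the plate at x -38 to -20, y 6 to 36, z 15 to 30
- spare: bystander: another brass blank 36 x 56 x 8 mm without a hole, lying on the table just in front of the plate (jig x about -106), towards the end away from the pocket (jig y -105 to -75). Origin at the centre of its underside
- drilled: bystander: finished brass fob 36 x 56 x 8 mm with a 5 mm hole near one end, on the table beyond the pocket end of the jig. Origin at the centre of its underside
- wax_jar: bystander: low round white jar of wax, 52 mm across and 24 mm high, on the table behind the fence. Origin at the centre of its underside
There are look-alikes about, which are no part of the job. What is shaped like the blank but blue, purple or red is not meant.

How it is judged:
On the way, in this order (a step that is already met when the one before it is completed fails the run):
1. the blank lies square against the fence, still short of the pocket (x of blank in the frame of jig between 0.0195 and 0.0245 m and angle between the y axis of blank and the y axis of jig, either way round below 0.06 rad and z of blank in the frame of jig below 0.0175 m and angle between blank's own z axis and vertical below 0.06 rad and y of blank in the frame of jig below 0.026 m), for 0.1 s.
2. the blank is fully home in the corner pocket, the bolt still back (x of blank in the frame of jig between 0.0195 and 0.0245 m and angle between the y axis of blank and the y axis of jig, either way round below 0.06 rad and z of blank in the frame of jig below 0.0175 m and angle between blank's own z axis and vertical below 0.06 rad and y of blank in the frame of jig above 0.054 m and value of joint bolt below 0.02 m), for 0.2 s.
3. the bolt is fully in behind the blank (y of blank in the frame of jig above 0.054 m and value of joint bolt above 0.0255 m), for 0.2 s.
At the end, for the whole second after the job is handed in: the blank lies flat and at rest in the corner pocket, within 2.5 mm of the fence, 3 mm of the end stop and 0.06 rad of square, and the bolt is within 2.5 mm of fully in (28 mm) (all of step 3 and x of blank in the frame of jig between 0.0195 and 0.0245 m and angle between the y axis of blank and the y axis of jig, either way round below 0.06 rad and z of blank in the frame of jig below 0.0175 m and angle between blank's own z axis and vertical below 0.06 rad and linear speed of blank below 0.01 m/s); the robot touches nothing.
It fails at once if the fingers grip or press the blank with more than 35 N (contact force between the fingers and blank above 35 N).
It fails at once if the blank is lifted more than 5 mm off the plate or falls off it (z of blank in the frame of jig above 0.02 m or z of blank in the frame of jig below 0.005 m).
It fails at once if the blank is tipped by more than 0.25 rad (angle between blank's own z axis and vertical above 0.25 rad).
It fails at once if the blank comes more than 6 mm away from the fence on its way into the pocket (y of blank in the frame of jig above 0.01 m and x of blank in the frame of jig below 0.016 m).
It fails at once if a bystander on the table is pushed or lifted more than 20 mm (distance of any of spare, drilled, wax_jar from where it was at the start of the episode above 0.02 m).
It also fails if it takes over 51 s, if anything falls off the work surface, if the arm or the gripper's body presses on something with over 40 N, if the wrist force passes 120 N, or if a joint passes its speed limit or range.

ROBOT

A 6-joint arm with a two-finger parallel gripper is mounted at the origin on a cart in front of the work surface, level with it; the furniture and walls round the work are solid. World frame = base frame: x ahead of the robot, y to its left, z up, the work surface at z = 0. Lengths are in m, angles in rad, forces in N, time in s.
With the tool pointing down it reaches from about 0.375 to 0.9 m from the base axis. Payload 3.1 kg.
Tool frame: the origin (TCP) lies on the centre line of the jaws, within the pads' length; the fingertips stand 25 mm ahead of it and the grasp point (between the pads) lies 6 mm ahead of it (robot.nose_length is the y of the fingertips in the tool frame, in m); y points along the fingers, z is the direction in which the jaws open and shut, and the axes are right-handed (so a half turn about y gives the same grasp; the last joint's range is limited). The gripper opens to 87 mm and grips with 3 to 60 N. Pads are 19 mm wide; open, the fingers measure 117 mm over their backs; the gripper's body (75 mm by 190 mm) begins 51 mm behind the grasp point.
Start: joints at [0.995, 0.527, 1.433, -0, 1.181, -0.178], TCP at [0.242, 0.576, 0.248] pointing down, gripper open.
Joint ranges: [-3.08, 3.08], [-0.75, 2.2], [0.22, 2.44], [-1.43, 4.57], [0, 2.65], [-2.85, 2.85]. Speed limits (rad/s): [2.79, 2.79, 3.14, 3.14, 3.14, 3.14].

INTERFACE

Orientations are given as a unit quaternion [x, y, z, w].
In Python, from rig import robot, eyes, ticket gives the robot as it stands.
- The arm moves only by the tool play_rows, never from a script. Its argument "series" is a list of rows, each a list of 7 numbers: the opening, from 0 (shut) to 1 (fully open), then the shift along the tool's x, y, z scaled (see below), then the turn, a rotation vector about the tool's x, y, z scaled (see below). In form: [[claw, dx, dy, dz, ax, ay, az], ...]. A call has 1 to 12 rows; each row shifts and turns the commanded pose from where the row before left it, along the tool's axes as they then stand; what a row does not reach is not made up. The controller multiplies each number of a shift by 100 mm and each number of a turn by 180 degrees. A row lasts 1/12 s, in which the tool goes at most 41.7 mm and 7.16 degrees, less where a joint would pass 70% of its speed; a pose out of reach is approached as far as the arm can. A call with a number of a shift or a turn outside -1 to 1 is refused whole. A call with a gripper value outside its range is refused whole. The fingers move at their own pace and stop on an object; "grip_force" is the grip in N (left out, the last holds). Time passes only in rows, so rows that do not move let the fingers close. It gives the time, the measured TCP pose, the force and the opening at its end, in the units of the state.
- robot.get_obs(): the state, without advancing time (a new reading comes with each control period).
- eyes.camera(name): name is "side" or "top" or "wrist"; returns the picture (400x640x3 uint8, red, green, blue); there is no depth.
- eyes.camera_params(name): a dict with "K" (3x3 intrinsics, pixels), "D" ([k1, k2, p1, p2, k3] as OpenCV has them; the pictures are not rectified), "rvec" (rotation vector, rad) and "tvec" (3), from world to camera coordinates, as OpenCV has them. Camera axes: x right, y down, z forward; pixel columns grow to the right and rows downward; lengths in m; the calibration is good to about 2 mm. A picture is of the moment at which its call begins: read the wrist's pose just before it. camera_params takes no time and is no camera call; for the wrist camera it gives the pose at the moment of the call.
- ticket.hand_in(): hands the job in, once; it reports no verdict.
The state is a dict: "time": time; "q": joint angles; "joint_velocities": joint speeds; "joint_torque": joint torques, N m; "position": TCP position; "tool_rot": TCP orientation; "ft_force": force on the tool from outside, world axes, zero at the start; "moment": the same for the moment, N m; "grip_width": finger opening in m.
Only numpy, scipy, OpenCV 4.12 (cv2) and the standard library are available. Lean on these libraries where they do the work, as an engineer would, in place of code of your own. Each camera call takes 0.05 s, during which the arm holds its last target.

## Working session

There is one attempt and no reset: what is moved stays moved. The work goes in short steps, Python scripts to look and compute and a tool call to move; the robot and the scene stay as the last step left them, time stands still between calls to the robot, and variables do not carry over. Pictures are saved under pics/ and viewed, and the job is handed in when it is done.

Besides the shell and the picture viewer there is one more tool, called after ">>>" in YAML: its name, and indented under it one key for each argument. play_rows: Moves the arm, as the interface text tells. Its arguments: {"type":"object","properties":{"series":{"type":"array","items":{"type":"array","items":{"type":"number"}}},"grip_force":{"type":"number"}},"required":["series"]}

```bash
ls; mkdir -p pics
python3 - <<'E'
from rig import robot, eyes, ticket
import cv2, json
print(robot.get_obs())
for n in ["side","top"]:
    im=eyes.camera(n); cv2.imwrite(f"pics/{n}0.png",im[:,:,::-1]); p=eyes.camera_params(n); print(n,p)
print([a for a in dir(robot) if a[0]!='_'])
E
```

```text
pics
{'time': 0.0, 'q': array([ 9.94495349e-01,  5.28458722e-01,  1.43390632e+00,  3.70314718e-05,
        1.18138939e+00, -1.78496697e-01]), 'joint_velocities': array([-3.56797854e-06, -6.00421073e-04,  9.51472250e-04,  2.00786900e-04,
        1.32093151e-03, -5.02936743e-04]), 'joint_torque': array([-5.02860930e-04, -4.40052259e+01, -1.76594013e+01,  6.34587323e-02,
        5.82776265e-02, -1.86695625e-04]), 'position': array([0.24170801, 0.57563388, 0.24657487]), 'tool_rot': array([ 0.6938702 , -0.14001722,  0.13943142, -0.69245809]), 'ft_force': array([ 1.14055258,  0.36002083, -0.14853556]), 'moment': array([ 0.02229318,  0.00730905, -0.08984877]), 'grip_width': 0.08697086339838195}
side {'K': array([[427.44507128,   0.        , 319.97912338],
       [  0.        , 427.44507128, 196.6932888 ],
       [  0.        ,   0.        ,   1.        ]]), 'D': array([-0.0386191,  0.       ,  0.       ,  0.       ,  0.       ]), 'rvec': array([ 2.20169185, -0.18025313,  0.06493884]), 'tvec': array([-0.49650435,  0.2517245 ,  0.62388881])}
top {'K': array([[422.20672956,   0.        , 320.98463845],
       [  0.        , 422.20672956, 194.63301949],
       [  0.        ,   0.        ,   1.        ]]), 'D': array([-0.03370375,  0.        ,  0.        ,  0.        ,  0.        ]), 'rvec': array([ 2.13309783, -2.17890028,  0.10983206]), 'tvec': array([0.28696165, 0.54435244, 0.84941887])}
['Unreachable', 'get_obs', 'nose_length']
```

View pics/side0.png

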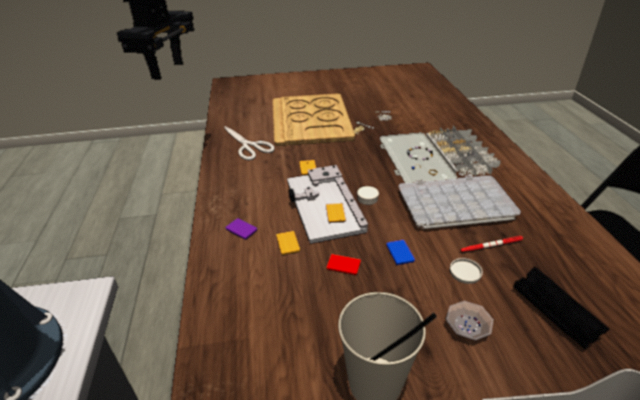

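View pics/top0.png

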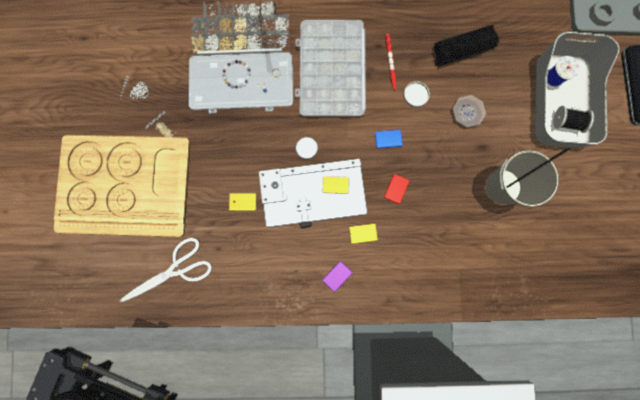

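Top view: the blank to load is the yellow tag on the plate at about (336,185). These could be mistaken for it: spare (363,233), drilled (243,202), blue (389,139), red (397,188) and purple (337,276). I'll check my choice in a close crop and take measurements from it.

```bash
cat > h.py <<'E'
import numpy as np, cv2
from rig import robot, eyes, ticket
from scipy.spatial.transform import Rotation as R
def cast(p,uv,z):
    uv=np.asarray(uv,float).reshape(-1,1,2)
    n=cv2.undistortPoints(uv,p["K"],p["D"]).reshape(-1,2)
    Rm=cv2.Rodrigues(np.array(p["rvec"]))[0]; c=-Rm.T@p["tvec"]
    d=np.c_[n,np.ones(len(n))]@Rm
    return c+d*((z-c[2])/d[:,2])[:,None]
def proj(p,X):
    return cv2.projectPoints(np.asarray(X,float).reshape(-1,1,3),p["rvec"],p["tvec"],p["K"],p["D"])[0].reshape(-1,2)
E
python3 - <<'E'
import cv2
t=cv2.imread("pics/top0.png")[140:260,220:400]; cv2.imwrite("pics/top_c.png",cv2.resize(t,None,fx=4.4,fy=4.4,interpolation=cv2.INTER_CUBIC))
t=cv2.imread("pics/side0.png")[150:260,270:390]; cv2.imwrite("pics/side_c.png",cv2.resize(t,None,fx=5,fy=5,interpolation=cv2.INTER_CUBIC))
E
```

```text
(no output)
```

View pics/top_c.png

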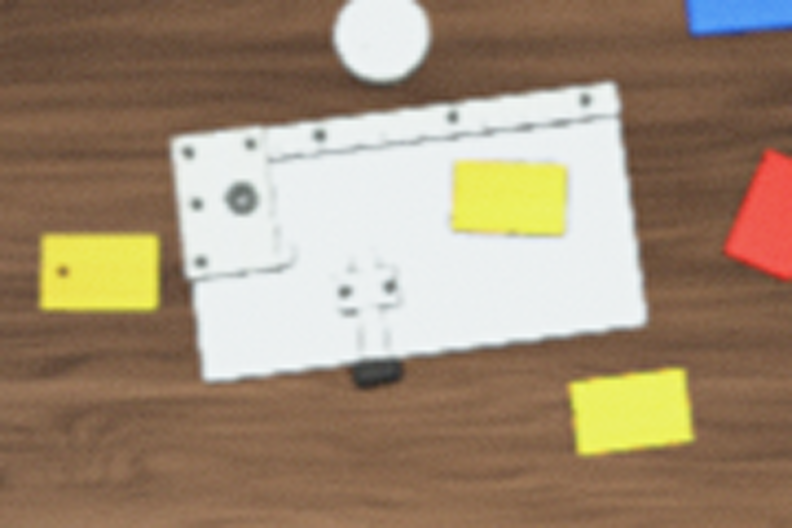

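View pics/side_c.png

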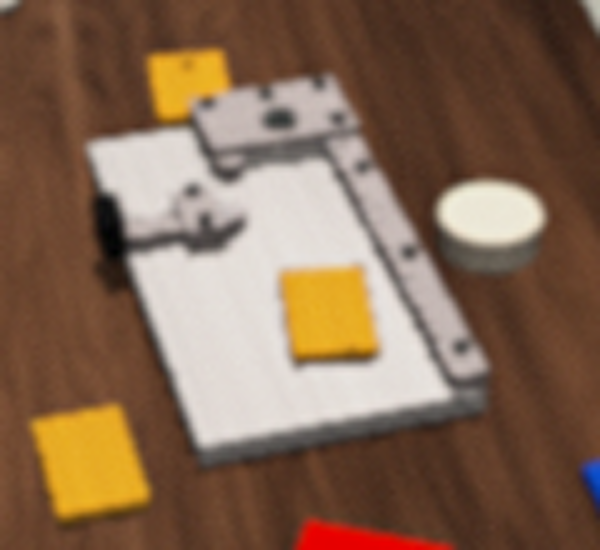

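The crop confirms it: the unholed yellow tag on the plate is the blank. The holed tag beyond the bridge and the one in front of the plate are bystanders. Next I'll fit the jig pose.

```bash
cat > fit.py <<'E'
from h import *
from scipy.optimize import least_squares
p=eyes.camera_params("top"); ps=eyes.camera_params("side")
t=lambda U,V:((U+.5)/4.4-.5+220,(V+.5)/4.4-.5+140)
s=lambda U,V:((U+.5)/5-.5+270,(V+.5)/5-.5+150)
J=np.array([[-62,-110,15],[-62,105,15],[55,-110,25],[55,105,30],[22,75,33]])/1000
U=np.array([t(646,325),t(205,380),t(613,83),t(172,135),t(241,199)])
Js=np.array([[-62,-110,15],[-62,105,15],[22,75,33],[55,105,30]])/1000
Us=np.array([s(203,452),s(87,143),s(279,119),s(335,75)])
def W(x,J): c,sn=np.cos(x[2]),np.sin(x[2]); return np.c_[x[0]+c*J[:,0]-sn*J[:,1],x[1]+sn*J[:,0]+c*J[:,1],J[:,2]]
f=lambda x: np.r_[(proj(p,W(x,J))-U).ravel()]
g=lambda x: np.r_[(proj(ps,W(x,Js))-Us).ravel()]
x0=[.55,.2,0]
for F in(f,g,lambda x:np.r_[f(x),g(x)]):
    r=least_squares(F,x0); print(r.x.round(4), np.abs(r.fun).max().round(2))
x=r.x
im=cv2.imread("pics/top0.png"); hsv=cv2.cvtColor(im,cv2.COLOR_BGR2HSV)
m=cv2.inRange(hsv,(20,100,100),(38,255,255))
for c in cv2.findContours(m,0,2)[0]:
    if 200<cv2.contourArea(c)<800:
        rc=cv2.minAreaRect(c); 
        if not(220<rc[0][0]<400): continue
        onp=rc[0][0]>320 and rc[0][1]<210
        q=cast(p,cv2.boxPoints(rc),.023 if onp else .008)[:,:2]-x[:2]
        cs,sn=np.cos(x[2]),np.sin(x[2]); q=q@np.array([[cs,-sn],[sn,cs]])
        d=[q[(i+1)%4]-q[i] for i in range(4)]; L=max(d,key=np.linalg.norm)
        print(rc[0],"centre jig mm",(q.mean(0)*1e3).round(1),"ang",np.arctan2(-L[0],L[1]),np.arctan2(L[0],-L[1]),"sizes",[round(np.linalg.norm(v)*1e3,1) for v in d[:2]])
print(R.from_quat(robot.get_obs()["tool_rot"]).as_matrix().round(3))
E
python3 fit.py
```

```text
[0.5606 0.2959 0.1056] 0.62
[0.5607 0.2938 0.1117] 0.62
[0.5607 0.2955 0.1084] 1.2
(362.9461669921875, 233.0692596435547) centre jig mm [-102.7  -96.9] ang 3.1357800430537193 -0.005812610536074097 sizes [np.float64(59.5), np.float64(38.1)]
(242.0, 201.5) centre jig mm [ -2.1 151.8] ang 3.010976964720115 -0.1306156888696786 sizes [np.float64(60.8), np.float64(36.8)]
(335.5, 184.5) centre jig mm [  6.2 -52.2] ang 3.010574405762284 -0.13101824782750943 sizes [np.float64(53.1), np.float64(32.1)]
[[ 0.922 -0.001  0.387]
 [-0.387 -0.002  0.922]
 [-0.    -1.    -0.002]]
```

>>> play_rows:
  series:
    - [0,0.33,0,-0.165,0,0,0]
    - [0,0.33,0,-0.165,0,0,0]
    - [0,0.33,0,-0.165,0,0,0]
    - [0,0.33,0,-0.165,0,0,0]
    - [0,0.33,0,-0.165,0,0,0]
    - [0,0.33,0,-0.165,0,0,0]
    - [0,0.33,0,-0.165,0,0,0]
    - [0,0.33,0,-0.165,0,0,0]
    - [0,0.33,0,-0.165,0,0,0]
    - [0,0.33,0,-0.165,0,0,0]
    - [0,0.33,0,-0.165,0,0,0]
    - [0,0.33,0,-0.165,0,0,0]

```text
time: 1.1
position: [0.5311, 0.2386, 0.2472]
tool_rot: [0.693, -0.14, 0.139, -0.693]
ft_force: [0.2, 0.8, 0.2]
grip_width: 0.0147
```

>>> play_rows:
  series:
    - [0,0,0,0,0,-0.0322,0]
    - [0,0,0,0,0,-0.0322,0]
    - [0,0,0,0,0,-0.0322,0]
    - [0,0,0,0,0,-0.0322,0]
    - [0,0,0,0,0,-0.0322,0]
    - [0,0,0,0,0,0,0]

```text
time: 1.6
position: [0.5302, 0.24, 0.2471]
tool_rot: [0.706, 0.038, -0.039, -0.706]
ft_force: [-0.2, -0.3, 0.2]
grip_width: 0.0006
```

Run:
```python
from h import *
o=robot.get_obs(); print(o["time"],o["q"].round(3),o["position"],R.from_quat(o["tool_rot"]).as_matrix().round(3),o["grip_width"],o["ft_force"])
p=eyes.camera_params("wrist"); print(p)
im=eyes.camera("wrist"); cv2.imwrite("pics/w1.png",im[:,:,::-1])
```

```text
1.6 [ 0.233  0.47   1.543 -0.     1.129 -1.447] [0.53017394 0.24003289 0.24706275] [[ 0.994 -0.001 -0.109]
 [ 0.109 -0.     0.994]
 [-0.001 -1.    -0.   ]] 0.0005864273199060291 [-0.20387403 -0.30984556  0.20124859]
{'K': array([[359.24882066,   0.        , 319.43087578],
       [  0.        , 359.24882066, 198.06354143],
       [  0.        ,   0.        ,   1.        ]]), 'D': array([-0.03120693,  0.        ,  0.        ,  0.        ,  0.        ]), 'rvec': array([-1.96440111, -2.19403324, -0.29897928]), 'tvec': array([-0.180174  , -0.56473968,  0.24192413])}
```

View pics/w1.png

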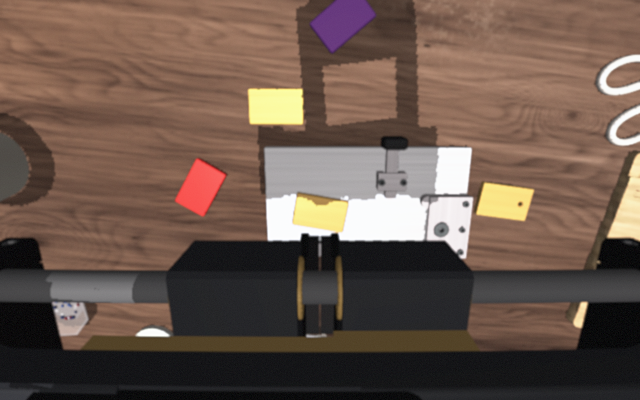

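Run:
```python
import cv2
t=cv2.imread("pics/w1.png")[130:265,250:480]; cv2.imwrite("pics/w1c.png",cv2.resize(t,None,fx=3.45,fy=3.45,interpolation=cv2.INTER_CUBIC))
```

```text
(no output)
```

View pics/w1c.png

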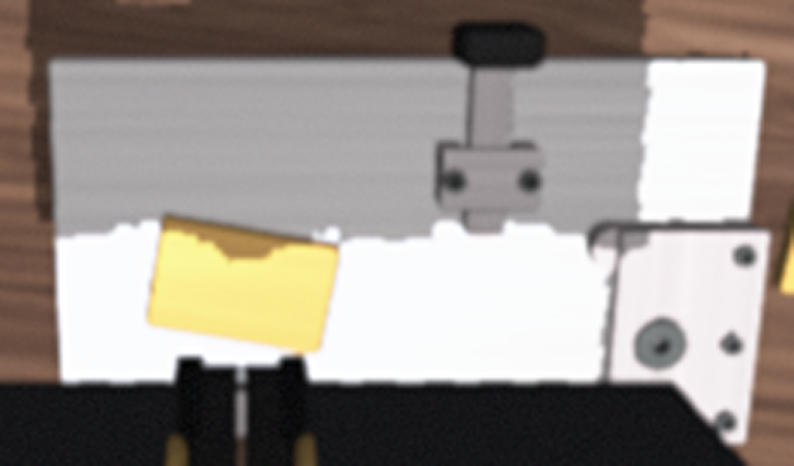

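```bash
cat > fit2.py <<'E'
from h import *
from scipy.optimize import least_squares
p=eyes.camera_params("wrist")
t=lambda a:(np.asarray(a,float)+.5)/3.45-.5+np.array([250,130])
J=np.array([[-62,-110,15],[-62,105,15],[22,75,33],[-13,105,30]])/1000
U=t([(50,60),(765,60),(659,343),(769,231)])
def W(x,J): c,sn=np.cos(x[2]),np.sin(x[2]); return np.c_[x[0]+c*J[:,0]-sn*J[:,1],x[1]+sn*J[:,0]+c*J[:,1],J[:,2]]
r=least_squares(lambda x:(proj(p,W(x,J))-U).ravel(),[.56,.295,.1]); x=r.x; print(x,r.fun.round(2))
for x in (x,[.5606,.2957,.108]):
  cs,sn=np.cos(x[2]),np.sin(x[2]);M=np.array([[cs,-sn],[sn,cs]])
  b=(cast(p,t([(166,217),(340,245),(319,352),(149,322)]),.023)[:,:2]-x[:2])@M
  print((b*1e3).round(1),(b.mean(0)*1e3).round(1))
  print("tcp jig",((robot.get_obs()["position"][:2]-x[:2])@M*1e3).round(1))
  h=(cast(p,t([(455,28),(543,28)]),.0385)[:,:2]-x[:2])@M; print("head",(h*1e3).round(1))
Rm=cv2.Rodrigues(p["rvec"])[0]; print("cam",-Rm.T@p["tvec"])
E
python3 fit2.py
```

```text
[0.56033987 0.295946   0.10717132] [-0.81 -0.24  0.35 -0.09  0.64  0.54 -0.16 -0.07]
[[-15.5 -74.9]
 [ -6.6 -22.2]
 [ 28.  -28. ]
 [ 18.1 -80.7]] [  6.  -51.5]
tcp jig [-36.  -52.3]
head [[-73.7   7.1]
 [-73.7  31.6]]
[[-15.7 -74.6]
 [ -6.9 -21.9]
 [ 27.7 -27.8]
 [ 17.8 -80.4]] [  5.7 -51.2]
tcp jig [-36.3 -52. ]
head [[-73.9   7.5]
 [-73.9  31.9]]
cam [0.45632204 0.23245534 0.38448043]
```

>>> play_rows:
  series:
    - [0,0,0.35,0,0,0,0]
    - [0,0,0.4,0,0,0,0]
    - [0,0,0.4,0,0,0,0]
    - [0,0,0.4,0,0,0,0]
    - [0,0,0.3,0,0,0,0]
    - [0,0,0.15,0,0,0,0]
    - [0,0,0.045,0,0,0,0]
    - [0,0,0,0,0,0,0]

```text
time: 2.32
position: [0.5291, 0.24, 0.0418]
tool_rot: [0.706, 0.036, -0.039, -0.706]
ft_force: [0.8, -0.7, 0.1]
grip_width: 0.0002
```

>>> play_rows:
  series:
    - [0,0.05,0,0,0,0,0]
    - [0,0.05,0,0,0,0,0]
    - [0,0.03,0,0,0,0,0]
    - [0,0.025,0,0,0,0,0]
    - [0,0.025,0,0,0,0,0]
    - [0,0.025,0,0,0,0,0]
    - [0,0,0,0,0,0,0]

```text
time: 2.9
position: [0.5517, 0.2425, 0.0433]
tool_rot: [-0.706, -0.039, 0.038, 0.706]
ft_force: [0.1, -1.1, -0.1]
grip_width: 0.0003
```

```bash
cat > st.py <<'E'
from h import *
import sys
def st(pic=None):
    o=robot.get_obs(); a=np.array([.5604,.2958]);th=.1075;M=np.array([[np.cos(th),-np.sin(th)],[np.sin(th),np.cos(th)]])
    T=R.from_quat(o["tool_rot"]).as_matrix()
    print("t",o["time"],"jig xy mm",((o["position"][:2]-a)@M*1e3).round(1),"z",round(o["position"][2]*1e3,1),"F jig",(o["ft_force"][:2]@M).round(1),o["ft_force"][2].round(1),"toolx yaw rel",round(np.arctan2(T[1,0],T[0,0])-th,4),"q6",o["q"][5].round(2))
    if pic:
        for n,r in(("wrist",None),("side",(270,150,120,110)),("top",(220,140,180,120))):
            if n not in pic[1:]: continue
            im=eyes.camera(n)[:,:,::-1]
            if r: im=cv2.resize(im[r[1]:r[1]+r[3],r[0]:r[0]+r[2]],None,fx=4.4,fy=4.4,interpolation=cv2.INTER_CUBIC)
            cv2.imwrite(f"pics/{pic[0]}_{n}.png",im)
st(sys.argv[1:])
E
python3 st.py a wrist side
```

```text
t 2.9 jig xy mm [-14.4 -52. ] z 43.3 F jig [-0.  -1.1] -0.1 toolx yaw rel 0.0003 q6 -1.45
```

View pics/a_wrist.png

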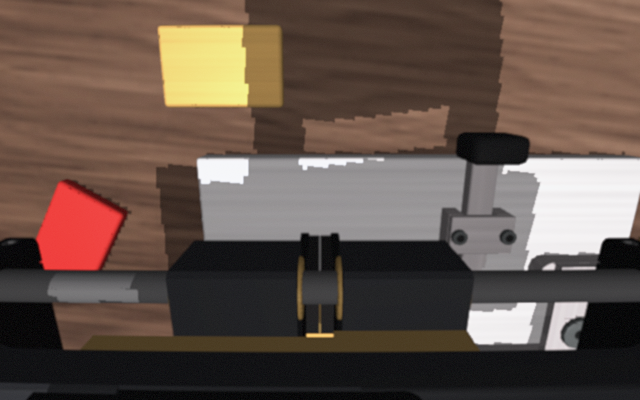

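View pics/a_side.png

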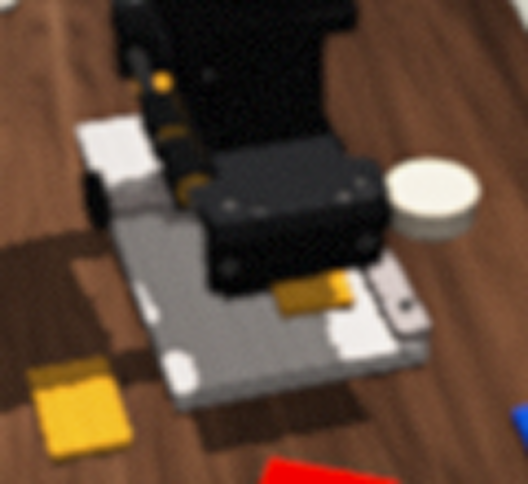

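>>> play_rows:
  series:
    - [0,0.02,0,0,0,0,0]
    - [0,0.02,0,0,0,0,0]
    - [0,0.02,0,0,0,0,0]
    - [0,0.015,0,0,0,0,0]
    - [0,0,0,0,0,0,0]
    - [0,0,0,0,0,0,0]

```text
time: 3.5
position: [0.5586, 0.2433, 0.0431]
tool_rot: [-0.706, -0.038, 0.038, 0.706]
ft_force: [0.9, 0.8, 0.4]
grip_width: 0.0009
```

```bash
python3 st.py b side
```

```text
t 3.5 jig xy mm [ -7.5 -52. ] z 43.1 F jig [1.  0.7] 0.4 toolx yaw rel 0.0004 q6 -1.45
```

View pics/b_side.png

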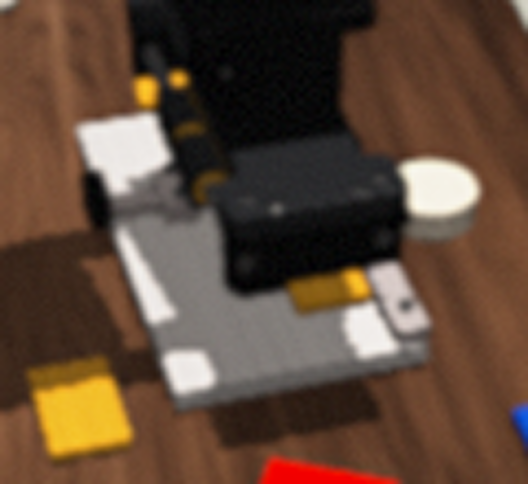

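Blank is now near the fence, with its trailing end visible at about (325,290) in the crop. I'll press on gently in 0.5–1 mm steps and watch the force.

>>> play_rows:
  series:
    - [0,0.01,0,0,0,0,0]
    - [0,0.008,0,0,0,0,0]
    - [0,0,0,0,0,0,0]

```text
time: 3.8
position: [0.5598, 0.2434, 0.043]
tool_rot: [0.706, 0.038, -0.038, -0.706]
ft_force: [-0.6, -0.8, 0.4]
grip_width: 0.0003
```

>>> play_rows:
  series:
    - [0,0.006,0,0,0,0,0]
    - [0,0,0,0,0,0,0]

```text
time: 3.97
position: [0.5599, 0.2434, 0.0429]
tool_rot: [0.706, 0.038, -0.039, -0.706]
ft_force: [-2.5, -0.5, 1.3]
grip_width: 0.0003
```

>>> play_rows:
  series:
    - [0,0.005,0,0,0,0,0]
    - [0,0,0,0,0,0,0]

```text
time: 4.13
position: [0.56, 0.2434, 0.0429]
tool_rot: [0.706, 0.037, -0.039, -0.706]
ft_force: [-4.0, 0.2, 2.6]
grip_width: 0.0002
```

```bash
python3 st.py
```

```text
t 4.1333 jig xy mm [ -6.1 -52. ] z 42.9 F jig [-4.   0.6] 2.6 toolx yaw rel 0.0006 q6 -1.45
```

>>> play_rows:
  series:
    - [0,0.008,0,0,0,0,0]
    - [0,0,0,0,0,0,0]
    - [0,0,0,0,0,0,0]

```text
time: 4.38
position: [0.56, 0.2434, 0.0428]
tool_rot: [0.706, 0.037, -0.04, -0.706]
ft_force: [-4.8, -0.5, 2.3]
grip_width: 0.0003
```

>>> play_rows:
  series:
    - [0,-0.02,0,0,0,0,0]
    - [0,-0.05,0,0,0,0,0]
    - [0,-0.1,0,0,0,0,0]
    - [0,-0.2,0,0,0,0,0]
    - [0,0,-0.3,-0.1,0,0,0]
    - [0,0,-0.4,-0.35,0,0,0]
    - [0,0,0,-0.35,0,0,0]
    - [0,0,0,0,0,0,0]

```text
time: 5.05
position: [0.5368, 0.1636, 0.1068]
tool_rot: [0.707, 0.04, -0.034, -0.706]
ft_force: [0.0, 0.5, -0.4]
grip_width: 0.0008
```

```bash
python3 st.py c wrist side top; python3 -c "
import cv2
t=cv2.imread('pics/c_wrist.png')[100:260,200:520]; cv2.imwrite('pics/cw.png',cv2.resize(t,None,fx=2.5,fy=2.5,interpolation=cv2.INTER_CUBIC))"
```

```text
t 5.05 jig xy mm [ -37.6 -128.9] z 106.8 F jig [0.1 0.5] -0.4 toolx yaw rel -0.0026 q6 -1.58
```

View pics/cw.png

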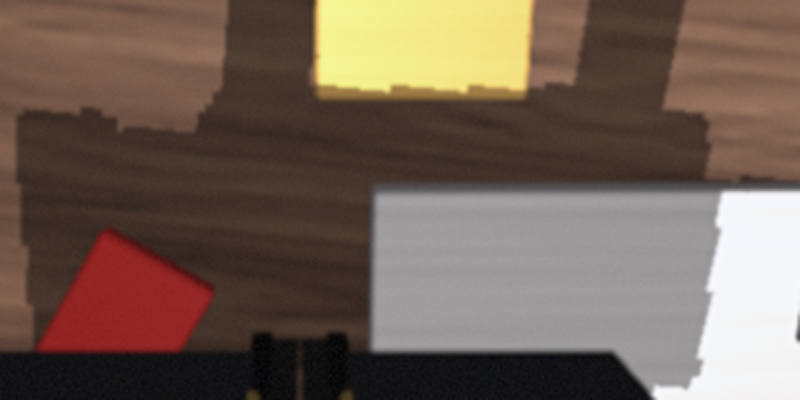

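View pics/c_side.png

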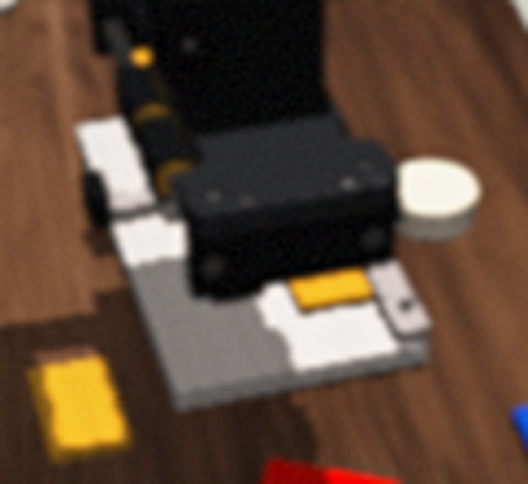

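View pics/c_top.png

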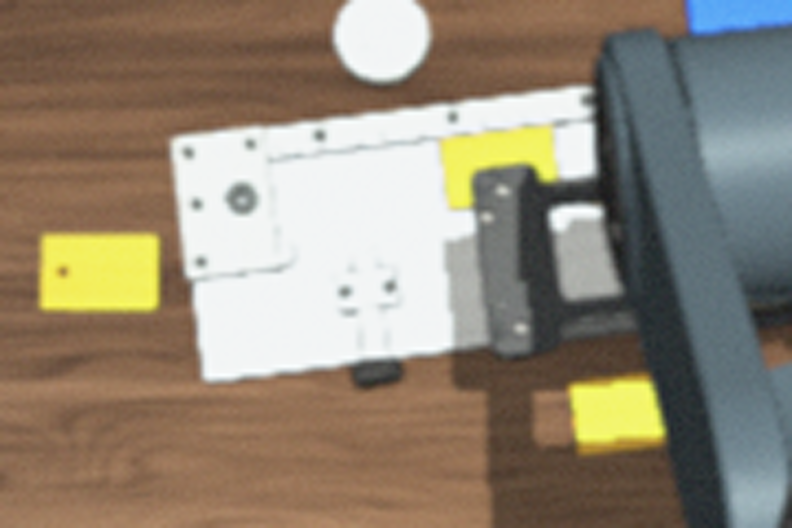

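>>> play_rows:
  series:
    - [0,0,0,0,0,0.0385,0]
    - [0,0,0,0,0,0.0385,0]
    - [0,0,0,0,0,0.0385,0]
    - [0,0,0,0,0,0.0385,0]
    - [0,0,0,0,0,0.0385,0]
    - [0,0,0,0,0,0.0385,0]
    - [0,0,0,0,0,0.0385,0]
    - [0,0,0,0,0,0.0385,0]
    - [0,0,0,0,0,0.0385,0]
    - [0,0,0,0,0,0.0385,0]
    - [0,0,0,0,0,0.0385,0]
    - [0,0,0,0,0,0.0385,0]

```text
time: 6.2
position: [0.5326, 0.1691, 0.1036]
tool_rot: [0.553, -0.441, 0.441, -0.553]
ft_force: [0.7, -1.2, 0.1]
grip_width: 0.0001
```

>>> play_rows:
  series:
    - [0,0,0,0,0,0.038,0]
    - [0,0,0,0,0,0,0]
    - [0,0,0,0,0,0,0]

```text
time: 6.45
position: [0.5327, 0.1687, 0.1038]
tool_rot: [0.527, -0.471, 0.471, -0.527]
ft_force: [-0.7, -0.2, -0.6]
grip_width: 0.0008
```

```bash
python3 st.py d wrist top;python3 - <<'E'
from h import *
x=[.5604,.2958,.1075]; cs,sn=np.cos(x[2]),np.sin(x[2]);M=np.array([[cs,-sn],[sn,cs]])
t=lambda a:(np.asarray(a,float)+.5)/4.4-.5+np.array([220,140])
print(((cast(eyes.camera_params("top"),t([(443,141),(552,127),(450,208)]),.023)[:,:2]-x[:2])@M*1e3).round(1))
E
```

```text
t 6.45 jig xy mm [ -41.2 -123.4] z 103.8 F jig [-0.7 -0.1] -0.6 toolx yaw rel -1.5658 q6 -0.01
[[ 38.  -24.1]
 [ 38.  -77.3]
 [  5.1 -23.3]]
```

View pics/d_wrist.png

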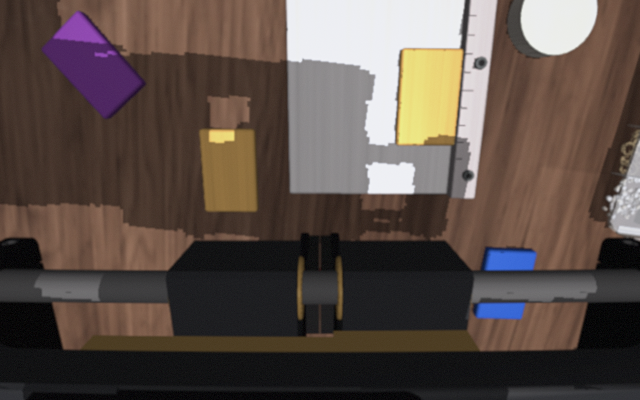

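View pics/d_top.png

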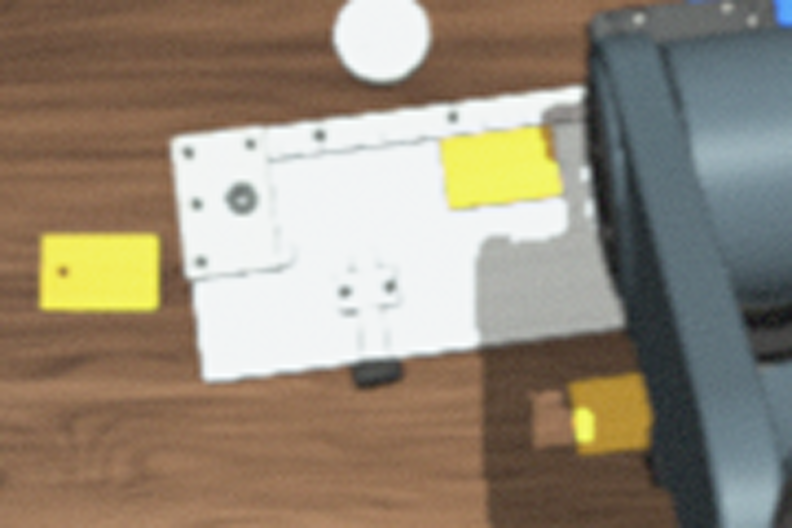

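Run:
```python
import cv2
t=cv2.imread("pics/d_wrist.png")[0:210,270:500]; cv2.imwrite("pics/dw.png",cv2.resize(t,None,fx=2.8,fy=2.8,interpolation=cv2.INTER_CUBIC))
```

```text
(no output)
```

View pics/dw.png

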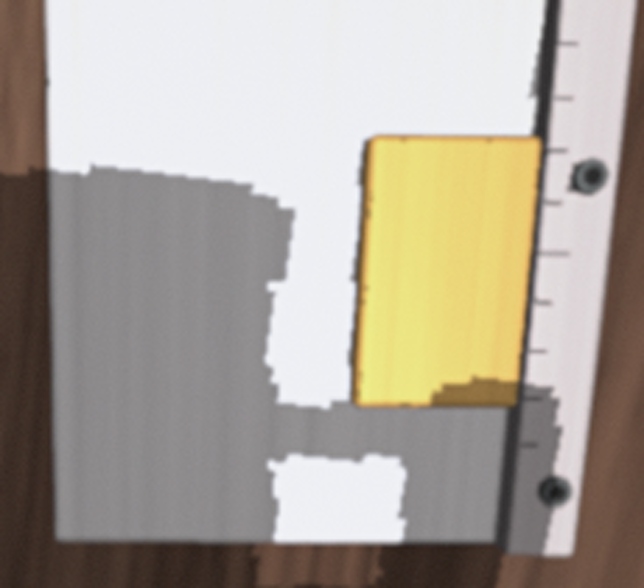

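Run:
```python
from h import *
x=[.5604,.2958,.1075]; cs,sn=np.cos(x[2]),np.sin(x[2]);M=np.array([[cs,-sn],[sn,cs]])
t=lambda a:(np.asarray(a,float)+.5)/2.8-.5+np.array([270,0])
p=eyes.camera_params("wrist")
f=lambda a,z:print(((cast(p,t(a),z)[:,:2]-x[:2])@M*1e3).round(1))
f([(541,138),(518,405),(355,404),(370,138)],.023)
f([(559,10),(509,545)],.025); f([(57,540),(48,100)],.015)
```

```text
[[ 39.6 -22.5]
 [ 40.2 -76.9]
 [  4.7 -76.9]
 [  4.5 -22.9]]
[[  40.     1. ]
 [  40.7 -107.8]]
[[ -61.1 -109.8]
 [ -61.4  -14.9]]
```

>>> play_rows:
  series:
    - [0,-0.08,0,0.2,0,0.0016,0]
    - [0,-0.08,0,0.22,0,0,0]
    - [0,-0.074,0,0.2,0,0,0]
    - [0,0,0.2,0,0,0,0]
    - [0,0,0.25,0,0,0,0]
    - [0,0,0.1,0,0,0,0]
    - [0,0,0.05,0,0,0,0]
    - [0,0,0,0,0,0,0]
    - [0,0,0,0,0,0,0]

```text
time: 7.3
position: [0.5923, 0.1974, 0.0447]
tool_rot: [-0.525, 0.473, -0.474, 0.525]
ft_force: [0.5, -0.4, 0.6]
grip_width: 0.0008
```

```bash
python3 st.py
```

```text
t 7.3 jig xy mm [  21.2 -101.2] z 44.7 F jig [ 0.5 -0.4] 0.6 toolx yaw rel -1.5749 q6 0.04
```

>>> play_rows:
  series:
    - [0,-0.05,0.02,0,0,-0.001,0]
    - [0,-0.05,0,0,0,0,0]
    - [0,-0.03,0,0,0,0,0]
    - [0,-0.025,0,0,0,0,0]
    - [0,-0.025,0,0.001,0,0,0]
    - [0,-0.03,0,0.001,0,0,0]
    - [0,-0.03,0,0.001,0,0,0]
    - [0,-0.03,0,0.001,0,0,0]
    - [0,0,0,0,0,0,0]

```text
time: 8.05
position: [0.5896, 0.225, 0.0424]
tool_rot: [-0.526, 0.473, -0.473, 0.526]
ft_force: [-0.1, -0.1, -1.0]
grip_width: 0.0003
```

```bash
python3 st.py e top
```

```text
t 8.05 jig xy mm [ 21.5 -73.5] z 42.4 F jig [-0.1 -0.1] -1.0 toolx yaw rel -1.5717 q6 0.08
```

View pics/e_top.png

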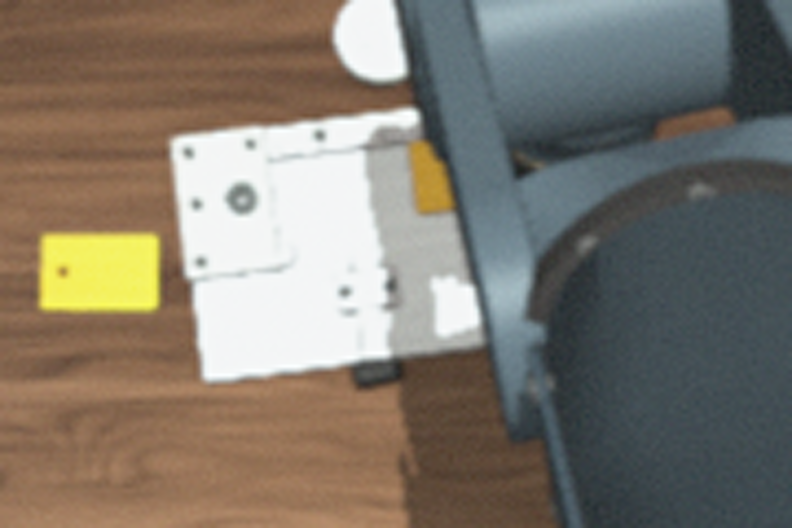

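>>> play_rows:
  series:
    - [0,-0.025,0,0.001,0,0,0]
    - [0,-0.03,0,0.001,0,0,0]
    - [0,-0.03,0,0.001,0,0,0]
    - [0,-0.03,0,0.001,0,0,0]
    - [0,-0.03,0,0.001,0,0,0]
    - [0,-0.03,0,0,0,0,0]
    - [0,-0.03,0,0,0,0,0]
    - [0,-0.03,0,0,0,0,0]
    - [0,-0.03,0,0,0,0,0]
    - [0,-0.03,0,0,0,0,0]
    - [0,-0.025,0,0,0,0,0]
    - [0,0,0,0,0,0,0]

```text
time: 9.1
position: [0.5869, 0.2568, 0.0424]
tool_rot: [-0.526, 0.473, -0.473, 0.526]
ft_force: [-0.0, 0.2, 0.6]
grip_width: 0.0005
```

```bash
python3 st.py f wrist side
```

```text
t 9.1 jig xy mm [ 22.1 -41.6] z 42.4 F jig [-0.   0.2] 0.6 toolx yaw rel -1.5718 q6 0.13
```

View pics/f_wrist.png

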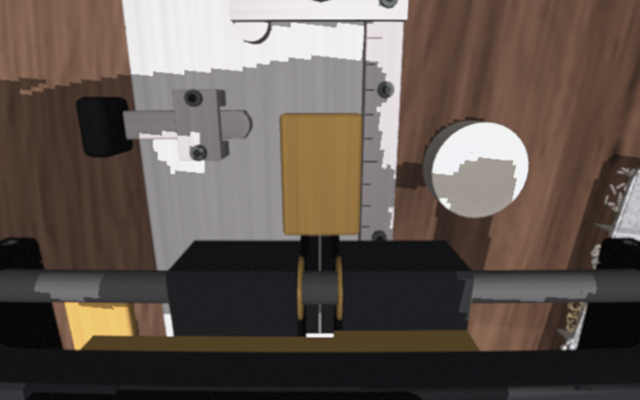

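View pics/f_side.png

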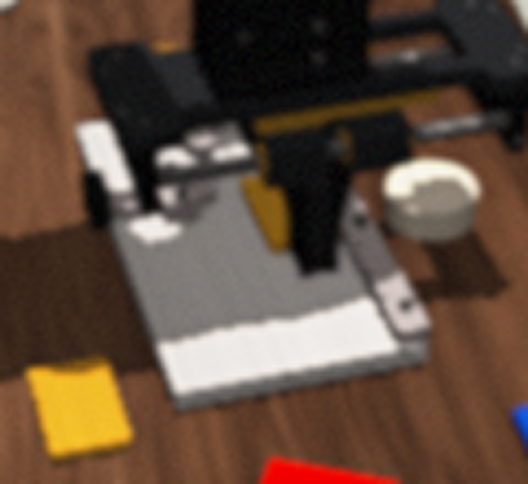

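The wrist view shows the blank at columns 281–361, flush along the fence edge at about column 363. I'll continue sliding.

>>> play_rows:
  series:
    - [0,-0.025,0,0.001,0,0,0]
    - [0,-0.03,0,0,0,0,0]
    - [0,-0.03,0,0.001,0,0,0]
    - [0,-0.03,0,0,0,0,0]
    - [0,-0.03,0,0.001,0,0,0]
    - [0,-0.03,0,0,0,0,0]
    - [0,-0.03,0,0.001,0,0,0]
    - [0,-0.03,0,0,0,0,0]
    - [0,-0.03,0,0,0,0,0]
    - [0,-0.03,0,0,0,0,0]
    - [0,-0.025,0,0,0,0,0]
    - [0,0,0,0,0,0,0]

```text
time: 10.2
position: [0.5839, 0.2887, 0.0425]
tool_rot: [-0.526, 0.473, -0.473, 0.526]
ft_force: [0.5, 0.4, 0.3]
grip_width: 0.0004
```

```bash
python3 st.py g wrist
```

```text
t 10.2 jig xy mm [22.6 -9.6] z 42.5 F jig [0.5 0.3] 0.3 toolx yaw rel -1.5717 q6 0.18
```

View pics/g_wrist.png

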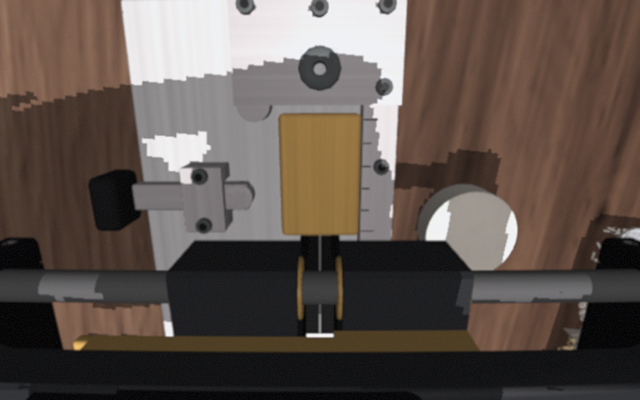

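Still flush, with the leading edge (row 114) just short of the bridge (row 105). About 28 mm to go, so I'll slow down near the stop.

>>> play_rows:
  series:
    - [0,-0.025,0,0,0,0,0]
    - [0,-0.025,0,0.001,0,0,0]
    - [0,-0.025,0,0,0,0,0]
    - [0,-0.025,0,0,0,0,0]
    - [0,-0.025,0,0,0,0,0]
    - [0,-0.025,0,0,0,0,0]
    - [0,-0.025,0,0,0,0,0]
    - [0,-0.025,0,0,0,0,0]
    - [0,-0.02,0,0,0,0,0]
    - [0,-0.02,0,0,0,0,0]
    - [0,0,0,0,0,0,0]

```text
time: 11.17
position: [0.5814, 0.3124, 0.0424]
tool_rot: [-0.526, 0.473, -0.473, 0.526]
ft_force: [0.3, -0.1, -0.8]
grip_width: 0.0008
```

>>> play_rows:
  series:
    - [0,-0.015,0,0,0,0,0]
    - [0,-0.015,0,0,0,0,0]
    - [0,0,0,0,0,0,0]

```text
time: 11.42
position: [0.5811, 0.3151, 0.0424]
tool_rot: [-0.526, 0.473, -0.473, 0.526]
ft_force: [0.4, 0.0, 0.1]
grip_width: 0.0005
```

```bash
python3 st.py h wrist
```

```text
t 11.4167 jig xy mm [22.7 17. ] z 42.4 F jig [ 0.4 -0. ] 0.1 toolx yaw rel -1.5722 q6 0.22
```

View pics/h_wrist.png

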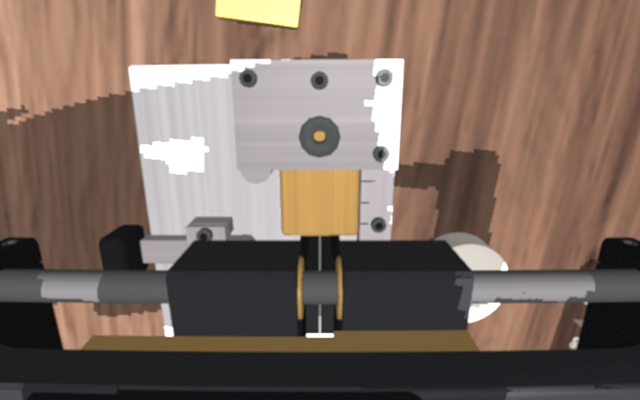

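Brass now shows through the bushing at (319,135). About 2 mm to go.

>>> play_rows:
  series:
    - [0,-0.01,0,0,0,0,0]
    - [0,-0.008,0,0,0,0,0]
    - [0,0,0,0,0,0,0]

```text
time: 11.72
position: [0.581, 0.3164, 0.0424]
tool_rot: [0.526, -0.473, 0.473, -0.526]
ft_force: [-0.4, -1.1, -0.2]
grip_width: 0.0003
```

>>> play_rows:
  series:
    - [0,-0.006,0,0,0,0,0]
    - [0,0,0,0,0,0,0]

```text
time: 11.88
position: [0.581, 0.3165, 0.0424]
tool_rot: [0.526, -0.472, 0.473, -0.526]
ft_force: [0.4, -4.1, -0.3]
grip_width: 0.0006
```

>>> play_rows:
  series:
    - [0,-0.006,0,0,0,0,0]
    - [0,0,0,0,0,0,0]

```text
time: 12.05
position: [0.581, 0.3166, 0.0424]
tool_rot: [0.527, -0.472, 0.473, -0.525]
ft_force: [1.5, -4.9, 1.3]
grip_width: 0.0006
```

```bash
python3 st.py
```

```text
t 12.05 jig xy mm [22.7 18.5] z 42.4 F jig [ 1.  -5.1] 1.3 toolx yaw rel -1.5715 q6 0.23
```

>>> play_rows:
  series:
    - [0,0,0,0,0,0,0]
    - [0,0.02,0,0,0,0,0]
    - [0,0.05,0,0,0,0,0]
    - [0,0.15,0,0,0,0,0]
    - [0,0.2,-0.1,0,0,0,0]
    - [0,0.2,-0.3,0,0,0,0]
    - [0,0.1,-0.3,0,0,0,0]
    - [0,0,-0.1,0,0,0,0]
    - [0,0,0,0,0,0,0]
    - [0,0,0,0,0,0,0]

```text
time: 12.88
position: [0.5884, 0.2463, 0.1226]
tool_rot: [-0.525, 0.473, -0.473, 0.526]
ft_force: [-1.4, 0.3, 0.4]
grip_width: 0.0005
```

```bash
python3 st.py i wrist;  python3 - <<'E'
import cv2
t=cv2.imread("pics/i_wrist.png")[0:240,120:440]; cv2.imwrite("pics/iw.png",cv2.resize(t,None,fx=2.4,fy=2.4,interpolation=cv2.INTER_CUBIC))
E
```

```text
t 12.8833 jig xy mm [ 22.6 -52.3] z 122.6 F jig [-1.3  0.4] 0.4 toolx yaw rel -1.5727 q6 0.12
```

View pics/iw.png

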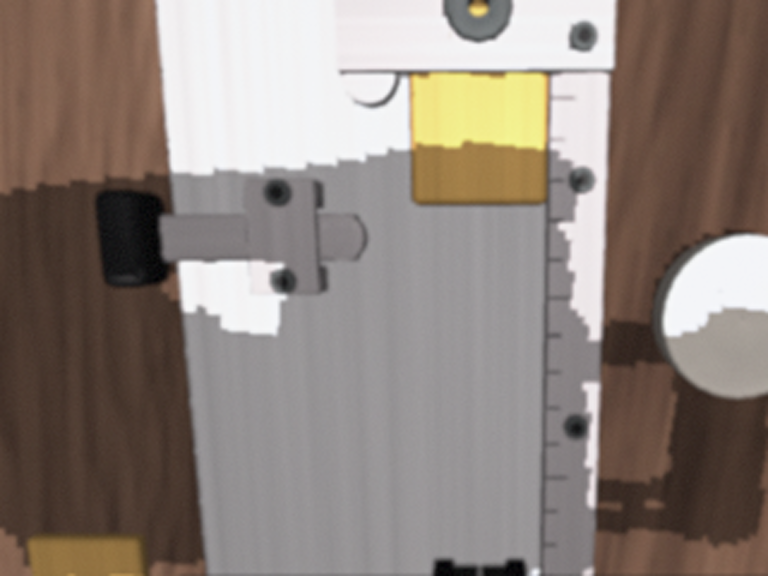

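Run:
```python
from h import *
x=[.5604,.2958,.1075]; cs,sn=np.cos(x[2]),np.sin(x[2]);M=np.array([[cs,-sn],[sn,cs]])
t=lambda a:(np.asarray(a,float)+.5)/2.4-.5+np.array([120,0])
p=eyes.camera_params("wrist")
f=lambda n,a,z:print(n,((cast(p,t(a),z)[:,:2]-x[:2])@M*1e3).round(1).tolist())
f("trail",[(413,202),(547,202)],.023); f("bridge edge",[(342,71),(612,69)],.030);f("bolt bar edges",[(200,214),(200,261),(366,237)],.025); f("bushing",[(478,9)],.033); f("head rear",[(98,192),(106,284)],.0385)
print(robot.get_obs()["position"])
```

```text
trail [[3.5, 30.1], [38.6, 30.1]]
bridge edge [[-12.8, 60.8], [53.4, 61.2]]
bolt bar edges [[-52.0, 27.3], [-53.0, 15.4], [-8.8, 21.3]]
bushing [[20.6, 74.0]]
head rear [[-72.6, 32.4], [-73.0, 10.2]]
[0.58753289 0.24641407 0.12147173]
```

Blank is home: trailing edge at y about 29–30, flush with the fence (the vision frame is biased by about 1.4 mm in x, judging by the bushing). Now for the bolt: I'll move over to it and turn the tool back 90°.

>>> play_rows:
  series:
    - [0,-0.183,0,-0.306,0,0,0]
    - [0,-0.183,0,-0.306,0,0,0]
    - [0,-0.183,0,-0.306,0,0,0]
    - [0,-0.183,0,-0.306,0,0,0]
    - [0,0,0,0,0,-0.0385,0]
    - [0,0,0,0,0,-0.0385,0]
    - [0,0,0,0,0,-0.0385,0]
    - [0,0,0,0,0,-0.0385,0]
    - [0,0,0,0,0,-0.0385,0]
    - [0,0,0,0,0,-0.0385,0]
    - [0,0,0,0,0,-0.0385,0]

```text
time: 13.85
position: [0.4573, 0.3064, 0.1204]
tool_rot: [0.675, -0.214, 0.211, -0.674]
ft_force: [-0.5, -0.0, -0.1]
grip_width: 0.0004
```

>>> play_rows:
  series:
    - [0,0,0,0,0,-0.0385,0]
    - [0,0,0,0,0,-0.0385,0]
    - [0,0,0,0,0,-0.0385,0]
    - [0,0,0,0,0,-0.0385,0]
    - [0,0,0,0,0,-0.0385,0]
    - [0,0,0,0,0,-0.038,0]
    - [0,0,0,0,0,0,0]
    - [0,0,0,0,0,0,0]

```text
time: 14.52
position: [0.4577, 0.3063, 0.1209]
tool_rot: [0.706, 0.036, -0.038, -0.706]
ft_force: [-0.1, 1.4, -0.7]
grip_width: 0.0007
```

```bash
python3 st.py
```

```text
t 14.5167 jig xy mm [-101.    21.4] z 120.9 F jig [0.1 1.4] -0.7 toolx yaw rel -0.0035 q6 -1.29
```

Now at jig (-101, 21.4), z 121. I'll descend 74 mm and push +x: contact at about -84, fully in at about -60.

>>> play_rows:
  series:
    - [0,0,0.25,0,0,0,0]
    - [0,0,0.3,0,0,0,0]
    - [0,0,0.14,0,0,0,0]
    - [0,0,0.05,0,0,0,0]
    - [0,0,0,0,0,0,0]
    - [0,0.04,0,0,0,0,0]
    - [0,0.04,0,0,0,0,0]
    - [0,0.03,0,0,0,0,0]
    - [0,0.025,0,0,0,0,0]
    - [0,0.025,0,0,0,0,0]
    - [0,0.025,0,0,0,0,0]
    - [0,0,0,0,0,0,0]

```text
time: 15.52
position: [0.4777, 0.3081, 0.0487]
tool_rot: [-0.706, -0.038, 0.037, 0.706]
ft_force: [-0.1, 1.3, -0.2]
grip_width: 0.0008
```

```bash
python3 st.py j wrist
```

```text
t 15.5167 jig xy mm [-80.9  21.1] z 48.7 F jig [0.  1.3] -0.2 toolx yaw rel -0.0016 q6 -1.3
```

View pics/j_wrist.png

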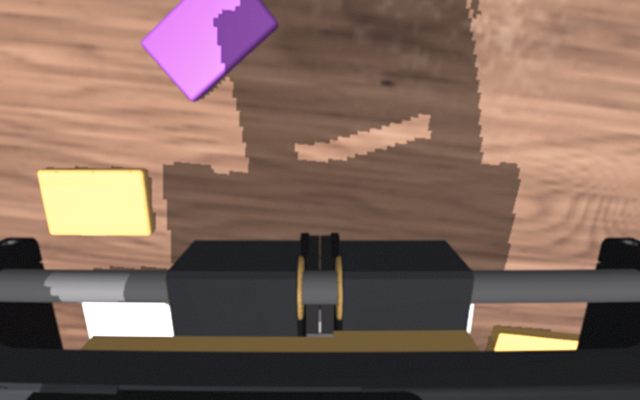

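>>> play_rows:
  series:
    - [0,0.02,0,0,0,0,0]
    - [0,0.025,0,0,0,0,0]
    - [0,0.025,0,0,0,0,0]
    - [0,0.025,0,0,0,0,0]
    - [0,0.025,0,0,0,0,0]
    - [0,0.025,0,0,0,0,0]

```text
time: 16.07
position: [0.492, 0.3096, 0.0483]
tool_rot: [0.706, 0.037, -0.038, -0.706]
ft_force: [-0.6, -0.4, 0.4]
grip_width: 0.0003
```

>>> play_rows:
  series:
    - [0,0.02,0,0,0,0,0]
    - [0,0.015,0,0,0,0,0]
    - [0,0,0,0,0,0,0]

```text
time: 16.32
position: [0.4959, 0.31, 0.0484]
tool_rot: [-0.706, -0.038, 0.037, 0.706]
ft_force: [-0.5, 0.0, -0.8]
grip_width: 0.0004
```

```bash
python3 st.py k top
```

```text
t 16.3167 jig xy mm [-62.6  21. ] z 48.4 F jig [-0.4  0.1] -0.8 toolx yaw rel -0.0015 q6 -1.31
```

View pics/k_top.png

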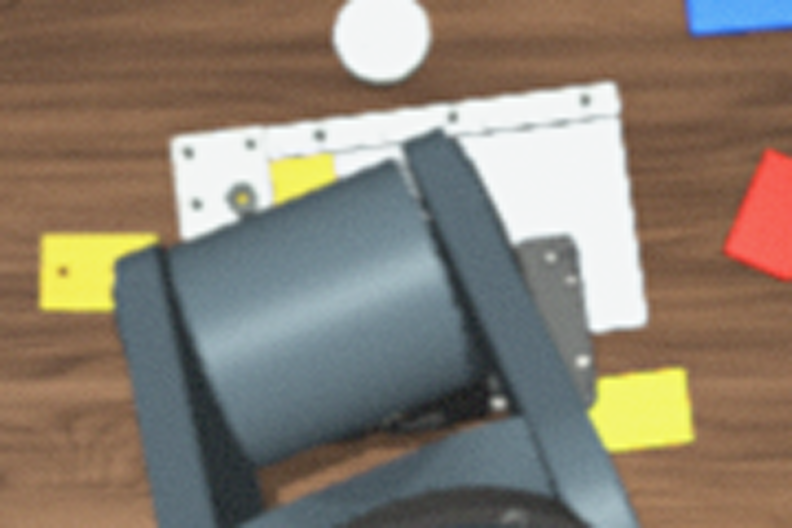

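>>> play_rows:
  series:
    - [0,0.012,0,0,0,0,0]
    - [0,0.01,0,0,0,0,0]
    - [0,0,0,0,0,0,0]

```text
time: 16.62
position: [0.4975, 0.3102, 0.0484]
tool_rot: [0.706, 0.038, -0.038, -0.706]
ft_force: [-1.7, -0.1, 0.1]
grip_width: 0.0007
```

>>> play_rows:
  series:
    - [0,0.008,0,0,0,0,0]
    - [0,0,0,0,0,0,0]

```text
time: 16.78
position: [0.4982, 0.3103, 0.0484]
tool_rot: [0.706, 0.037, -0.038, -0.706]
ft_force: [-1.4, -0.2, 0.5]
grip_width: 0.0005
```

>>> play_rows:
  series:
    - [0,0.008,0,0,0,0,0]
    - [0,0,0,0,0,0,0]

```text
time: 16.95
position: [0.4982, 0.3103, 0.0483]
tool_rot: [0.706, 0.037, -0.038, -0.706]
ft_force: [-3.0, 0.7, 1.7]
grip_width: 0.0004
```

```bash
python3 st.py
```

```text
t 16.95 jig xy mm [-60.3  21.1] z 48.3 F jig [-2.9  1. ] 1.7 toolx yaw rel -0.0014 q6 -1.31
```

>>> play_rows:
  series:
    - [0,0.012,0,0,0,0,0]
    - [0,0.008,0,0,0,0,0]
    - [0,0,0,0,0,0,0]
    - [0,0,0,0,0,0,0]

```text
time: 17.28
position: [0.4984, 0.3102, 0.0481]
tool_rot: [0.707, 0.035, -0.04, -0.706]
ft_force: [-6.5, 0.3, 2.5]
grip_width: 0.0001
```

```bash
python3 st.py
```

```text
t 17.2833 jig xy mm [-60.1  20.9] z 48.1 F jig [-6.4  1. ] 2.5 toolx yaw rel -0.0014 q6 -1.31
```

The bolt is hard against its stop: 6 N with no further movement. I'll back away and lift so I can check.

>>> play_rows:
  series:
    - [0,-0.03,0,0,0,0,0]
    - [0,-0.07,0,0,0,0,0]
    - [0,-0.15,0,0,0,0,0]
    - [0,-0.15,-0.2,0,0,0,0]
    - [0,0,-0.35,0,0,0,0]
    - [0,0,-0.35,0,0,0,0]
    - [0,0,-0.35,0,0,0,0]
    - [0,0,-0.2,0,0,0,0]
    - [0,0,0,0,0,0,0]
    - [0,0,0,0,0,0,0]

```text
time: 18.12
position: [0.4627, 0.3068, 0.1951]
tool_rot: [-0.706, -0.039, 0.036, 0.707]
ft_force: [-0.3, 0.2, 1.1]
grip_width: 0.0004
```

```bash
python3 st.py l wrist top;  python3 - <<'E'
import cv2
t=cv2.imread("pics/l_wrist.png")[60:270,200:520]; cv2.imwrite("pics/lw.png",cv2.resize(t,None,fx=2.4,fy=2.4,interpolation=cv2.INTER_CUBIC))
E
```

```text
t 18.1167 jig xy mm [-96.   21.4] z 195.1 F jig [-0.3  0.2] 1.1 toolx yaw rel -0.0014 q6 -1.29
```

View pics/lw.png

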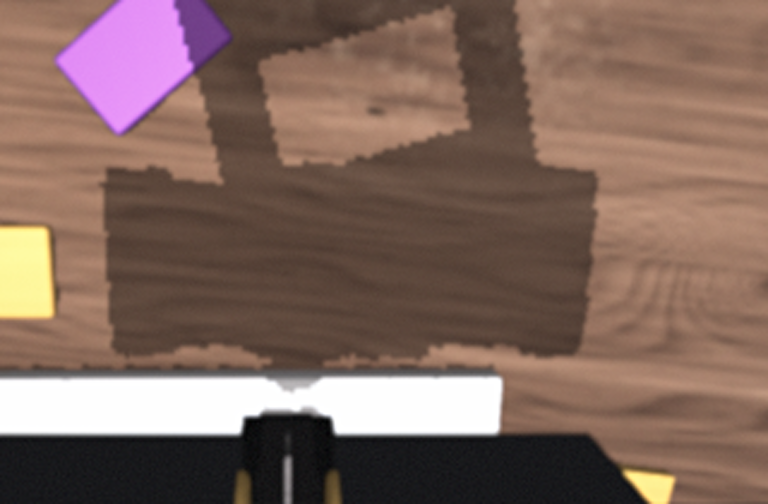

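View pics/l_top.png

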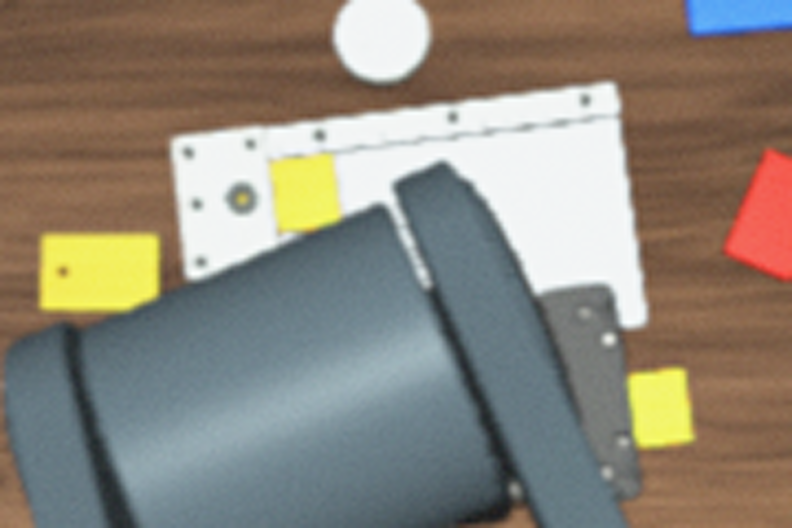

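>>> play_rows:
  series:
    - [0,-0.1,-0.1,0.3,0,0,0]
    - [0,-0.1,-0.1,0.35,0,0,0]
    - [0,-0.1,-0.1,0.35,0,0,0]
    - [0,0,0,0.35,0,0,0]
    - [0,0,0,0.35,0,0,0]
    - [0,0,0,0.35,0,0,0]
    - [0,0,0,0.35,0,0,0]
    - [0,0,0,0.2,0,0,0]
    - [0,0,0,0,0,0,0]
    - [0,0,0,0,0,0,0]

```text
time: 19.05
position: [0.4028, 0.5618, 0.2205]
tool_rot: [0.707, 0.037, -0.039, -0.705]
ft_force: [-0.2, -0.2, -0.4]
grip_width: 0.0005
```

```bash
python3 st.py m side top
```

```text
t 19.05 jig xy mm [-128.2  281.4] z 220.5 F jig [-0.3 -0.2] -0.4 toolx yaw rel 0.0006 q6 -0.89
```

View pics/m_side.png

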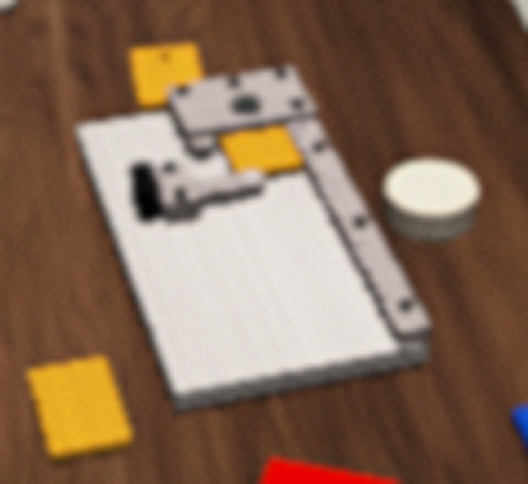

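View pics/m_top.png

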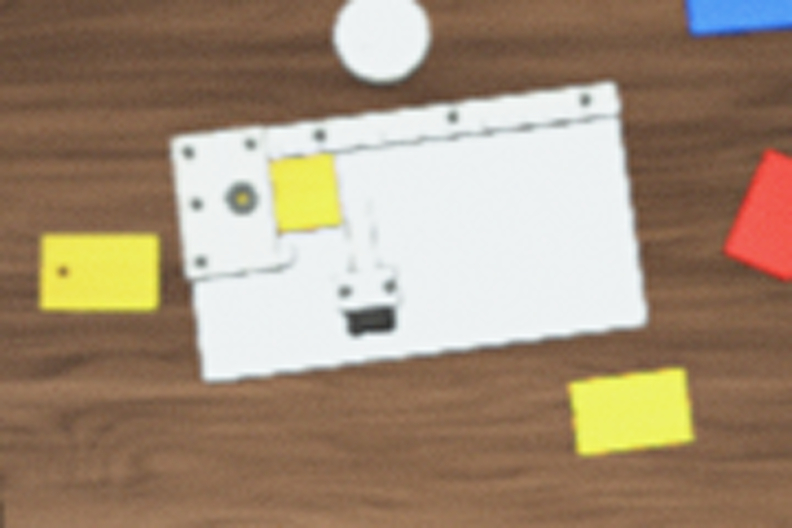

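Both views agree. The bolt head is against the strap (370,318 in the top crop), with its nose behind the blank. The blank is flush to the fence under the bridge (306,192), and the bystanders are where they started. Handing in.

```bash
python3 -c "
from rig import ticket
print(ticket.hand_in())"
```

```text
the job is handed in; nothing more can be done
None
```

The jig is loaded and the job was handed in at about 19 s of the 51 s limit; the hand-in reports no verdict. With closed fingertips I pushed the blank square against the fence and slid it along into the pocket. I then pushed the bolt in behind it and moved the arm clear.

**Forces:** wrist readings after each push were about 5 N on the blank, at the fence and again at the end stop. The bolt stopped moving at about 6 N, with the pusher within 0.5 mm of where I expected fully in.

**Final pictures:** the top and side views show the blank flush with the fence under the bridge and brass showing through the bushing. The bolt head is against the strap with its nose behind the blank, and the spare, drilled fob and wax jar look unmoved.

**One disagreement:** before the bolt went in, the wrist camera put the blank's trailing end at y about 30 mm, 1 mm beyond the nominal 29. It also read x about 1.4 mm low, and the fixed bushing showed the same x offset. The fingertip stop gave y about 28.5–29. I took these differences as calibration error. The last y readings are all inside the tolerance, and so is x once the offset is allowed for.

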